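# Stow the grinder's battery pack in the sliding-lid case

## Task

The bench is about to be used for welding, so put the grinder's spare battery pack out of the sparks: hold the case lid's release tab down while you slide the lid fully open, set the pack down (not dropped) inside the case, flat on its floor with its handle rib up, and slide the lid fully shut again, tab held down, so that the tab springs up and locks. Leave the tin, the wire spool and the grinder where they are.

Things in the scene. Friction and masses are not known exactly. Their poses are not given: they have to be found in the camera images.
- case: Grey steel case fixed to the bench, 150 mm (its x) x 330 (its y) x 111 high; origin at the centre of its underside, z up. A lid slides along its y between two steel rails (inner edges 57 mm either side of the centre line, tops 111 mm over the bench). The lid covers the compartment in the -y part; the +y part is a closed deck with a slot, over which the lid slides open.
- bay (a point): Centre of the compartment's floor: case frame (0, -87, 12) mm, axes as the case's. The compartment is 110 mm along x and 130 mm along y (case y -150 to -20); its floor is 12 mm, its wall tops 94 mm above the bench.
- lid (a joint): Travel of the flat aluminium lid (118 x 201 x 6 mm, top 102 mm over the bench) along the case's +y, m: 0 = shut, 0.128 = fully open (stops at both). About 1.5 N of friction. Locked while the tab is up, its tooth in a notch; notches (2 mm play) at 0, 0.032, 0.064, 0.096, 0.128, so hold the tab down all the way, opening and closing.
- tab (a joint): How far the release tab is pressed down, m: 0 = up, locked; above 0.0055 the lid is free; 0.010 = bottom stop. Spring: 2.4 N to start, 6 N at 0.006, 8.4 N at 0.010. Let go between two notches, it stays about 5 mm down until the lid reaches the next notch, then springs up.
- tab_top (a point): Centre of the upper face of the tab, a black plate near the lid's +y end that travels with the lid: 48 mm (x) x 58 (y), face 116 mm above the bench when up, 14 over the lid; lid shut: case (0, 12, 116) mm. A ridge 6 mm thick, 10 high crosses it at each y end, leaving 46 mm of flat for the fingertips; pushing on a ridge moves the lid. Axes as the case's.
- pack_center (a point): Centre (half-way up) of the battery pack, 0.3 to 0.6 kg: grey block 62 mm (its x) x 100 (its y) x 34 high, with a black grip rib along the middle of its top, 22 (x) x 76 (y) x 28 high; 62 mm high over all, this point 31 mm above its underside. Starts upright on the bench, left or right of the case. Goes in the case lengthwise, either way round.
- tin: Bystander: closed round pale tin, 72 mm across, 65 mm high, on the side of the case where the pack is not; origin at the centre of its underside.
- spool: Bystander: spool of copper-coloured wire lying flat, 110 mm across, 50 mm high, beyond the case; origin at the centre of its underside.
- grinder: Bystander: angle grinder lying beyond the case, about 280 mm long along its y, 90 mm high, side handle to its +x (reaching 130 mm); origin underneath, near the middle.

How it is judged:
By the outcome, as a careful person would: the job done as asked, in the order asked, and still so for the second after the job is handed in, with the robot touching nothing.
It also fails if it takes over 64 s, if anything falls off the work surface, if the arm or the gripper's body presses on something with over 40 N, if the wrist force passes 120 N, or if a joint passes its speed limit or range.

## Robot

A 6-joint arm with a two-finger parallel gripper is mounted at the origin on the work surface. World frame = base frame: x ahead of the robot, y to its left, z up, the work surface at z = 0. Lengths are in m, angles in rad, forces in N, time in s.
With the tool pointing down it reaches from about 0.425 to 0.95 m from the base axis. Payload 3.5 kg.
Tool frame: the origin (TCP) lies midway between the tips of the shut fingers; the grasp point (between the pads) lies 19 mm behind it; z points along the fingers, y is the direction in which the jaws open and shut (so a half turn about z gives the same grasp; the last joint's range is limited). The gripper opens to 85 mm and grips with 20 to 120 N. Pads are 22 mm wide; open, the fingers measure 114 mm over their backs; the gripper's body (76 mm by 85 mm) begins 54 mm behind the grasp point. The pads swing forward as they close: fully open they stand 13 mm farther back than shut.
Start: joints at [-1.402, 0.286, 1.577, -0, 1.279, -0.15], TCP at [0.212, -0.641, 0.231] pointing down, gripper open.
Joint ranges: [-2.77, 2.77], [-0.9, 2.22], [0.21, 2.48], [-1.53, 4.67], [0.24, 2.81], [-2.84, 2.84]. Speed limits (rad/s): [2.79, 2.79, 3.14, 3.14, 3.14, 3.14].

## Interface

Orientations are given as a unit quaternion [x, y, z, w].
In Python, from plant import ctrl gives the robot as it stands.
- The arm moves only by the tool apply_moves, never from a script. Its argument "moves" is a list that holds one entry, the list of rows, each a list of 7 numbers: the shift along the tool's x, y, z in m, then the turn, a rotation vector about the tool's x, y, z in degrees, then the gripper's target within -1 to 1 (shut at 1, half-way at 0, fully open at -1). In form: [[[tx, ty, tz, ax, ay, az, hand], ...]]. A call has 1 to 12 rows; each row shifts and turns the pose as measured when the row begins, along the tool's axes as they then stand; what a row does not reach is not made up. A row lasts 1/10 s, in which the tool goes at most 50 mm and 8.59 degrees, less where a joint would pass 70% of its speed; a pose out of reach is approached as far as the arm can. A call with a gripper value outside its range is refused whole. The fingers move at their own pace and stop on an object; "force" is the grip in N (left out, the last holds). Time passes only in rows, so rows that do not move let the fingers close. It gives the time, the measured TCP pose, the force and the opening at its end, in the units of the state.
- ctrl.get_state(): the state, without advancing time (a new reading comes with each control period).
- ctrl.read_camera(name): name is "scene" or "top" or "wrist"; returns the picture (480x640x3 uint8, red, green, blue); there is no depth.
- ctrl.get_calibration(name): a dict with "camera_matrix" (3x3 intrinsics, pixels), "cam_to_world" (4x4, takes a point from camera to world coordinates). Camera axes: x right, y up, looking along -z (the intrinsics and any distortion apply to the point x, -y, -z); pixel columns grow to the right and rows downward; lengths in m; the calibration is good to about 2 mm. A picture is of the moment at which its call begins: read the wrist's pose just before it. get_calibration takes no time and is no camera call; for the wrist camera it gives the pose at the moment of the call.
- ctrl.sign_off(): hands the job in, once; it reports no verdict.
The state is a dict: "time": time; "qpos": joint angles; "dq": joint speeds; "joint_efforts": joint torques, N m; "eef_pos": TCP position; "tcp_rot": TCP orientation; "contact_force": force on the tool from outside, world axes, zero at the start; "wrist_torque": the same for the moment, N m; "opening": opening from 0.0 (shut) to 1.0 (fully open).
Only numpy, scipy, OpenCV 4.12 (cv2) and the standard library are available. Lean on these libraries where they do the work, as an engineer would, in place of code of your own. Each camera call takes 0.05 s, during which the arm holds its last target. There are 200 camera calls.

## Working session

There is one attempt and no reset: what is moved stays moved. The work goes in short steps, Python scripts to look and compute and a tool call to move; the robot and the scene stay as the last step left them, time stands still between calls to the robot, and variables do not carry over. Pictures are saved under pics/ and viewed, about 8 in all and at most 12, crops included, and the job is handed in when it is done.

Besides the shell and the picture viewer there is one more tool, called after "Call:" as name([rows], argument=value, ...), one row to a line, values as JSON. apply_moves: Moves the arm, as the interface text tells. Its arguments: {"type":"object","properties":{"moves":{"type":"array","items":{"type":"array","items":{"type":"array","items":{"type":"number"}}}},"force":{"type":"number"}},"required":["moves"]}

```bash
mkdir -p pics; python3 - <<'E'
from plant import ctrl
import cv2,numpy as np
s=ctrl.get_state();print(s)
for n in("top","scene"):
    im=ctrl.read_camera(n);cv2.imwrite(f"pics/{n}0.png",im[:,:,::-1])
    c=ctrl.get_calibration(n);print(n,c)
E
```

```text
{'time': 0.0, 'qpos': array([-1.40201455e+00,  2.87222886e-01,  1.57817856e+00, -2.84843464e-05,
        1.27861472e+00, -1.49993539e-01]), 'dq': array([ 0.00155594,  0.00084674, -0.00111031,  0.00036044,  0.00046399,
        0.00139185]), 'joint_efforts': array([-5.30910675e-04, -4.05985022e+01, -2.92623639e+01, -1.85881718e-04,
        5.94663681e-03, -9.82505064e-07]), 'eef_pos': array([ 0.21146068, -0.64032415,  0.22990819]), 'tcp_rot': array([ 9.87323277e-01,  1.58717607e-01, -2.50161929e-05, -1.21157485e-03]), 'contact_force': array([-0.32387747, -0.5369461 , -0.67409842]), 'wrist_torque': array([-0.03996307,  0.03112324,  0.01262957]), 'opening': 1.0027894557966892}
top {'camera_matrix': array([[438.18038671,   0.        , 317.81286473],
       [  0.        , 438.18038671, 243.66601276],
       [  0.        ,   0.        ,   1.        ]]), 'cam_to_world': array([[ 4.17697994e-03,  9.84828100e-01, -1.73482468e-01,
         4.69065136e-01],
       [-9.99991276e-01,  4.11481403e-03, -7.17991966e-04,
         2.02886909e-02],
       [ 6.74943002e-06,  1.73483954e-01,  9.84836696e-01,
         1.03402415e+00],
       [ 0.00000000e+00,  0.00000000e+00,  0.00000000e+00,
         1.00000000e+00]])}
scene {'camera_matrix': array([[549.86648128,   0.        , 309.14439255],
       [  0.        , 549.86648128, 242.05999523],
       [  0.        ,   0.        ,   1.        ]]), 'cam_to_world': array([[ 0.46617479, -0.66836595,  0.57962748,  1.33107708],
       [ 0.88458208,  0.34178357, -0.31733031, -0.38681308],
       [ 0.01398562,  0.66065948,  0.75055543,  1.04736873],
       [ 0.        ,  0.        ,  0.        ,  1.        ]])}
```

View pics/top0.png

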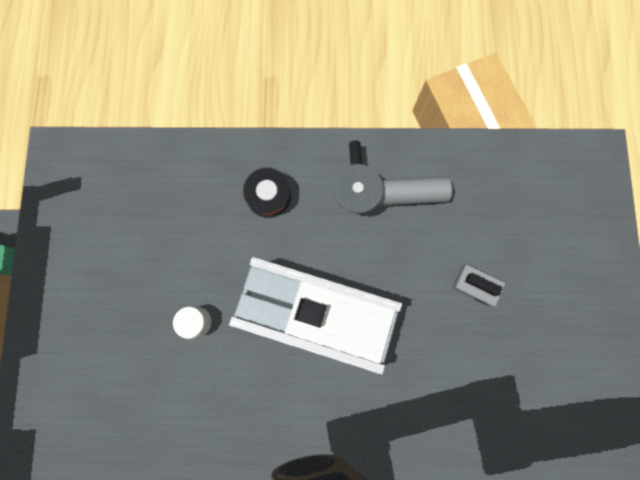

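View pics/scene0.png

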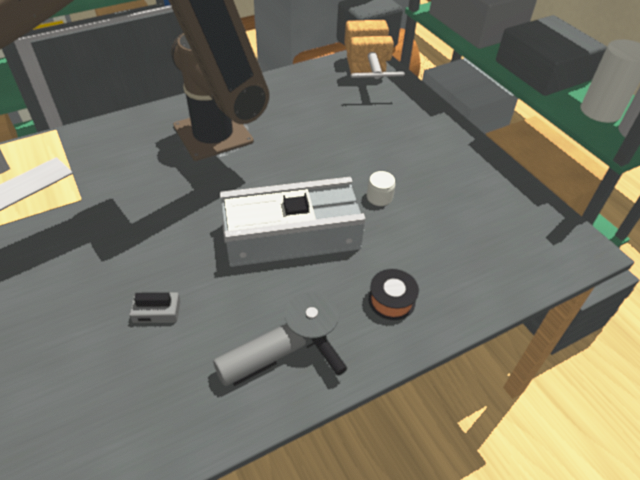

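Both views show the case at the centre: top camera ≈(316,315), tab ≈(312,313), deck end on the left, so case +y points along image left/up. The pack is on the right at ≈(481,285). The tin is on the left at ≈(190,322), and the spool and grinder lie beyond the case.

```bash
cat > h.py <<'E'
from plant import ctrl
import cv2,numpy as np
from scipy.spatial.transform import Rotation as R
def cast(c,px,z):
    px=np.atleast_2d(np.asarray(px,float));K=c["camera_matrix"];T=c["cam_to_world"]
    d=np.c_[(px[:,0]-K[0,2])/K[0,0],-(px[:,1]-K[1,2])/K[1,1],-np.ones(len(px))]@T[:3,:3].T
    o=T[:3,3];return o+d*((z-o[2])/d[:,2])[:,None]
def blobs(mask,amin):
    cs,_=cv2.findContours(mask.astype(np.uint8),cv2.RETR_EXTERNAL,cv2.CHAIN_APPROX_NONE)
    return [c for c in cs if cv2.contourArea(c)>amin]
def rect(c,pts,z):
    """minAreaRect in the world of contour pixels at height z: centre, sides, long axis angle"""
    p=cast(c,pts,z)[:,:2].astype(np.float32)
    (ctr,sz,_)=r=cv2.minAreaRect(p*1000);b=cv2.boxPoints(r)/1000
    e=[b[1]-b[0],b[2]-b[1]];L=max(e,key=np.linalg.norm)
    return np.array(ctr)/1000,sz,np.degrees(np.arctan2(L[1],L[0]))
E
python3 - <<'E'
from h import *
im=cv2.imread("pics/top0.png");c=ctrl.get_calibration("top");g=im.max(2)
off=lambda m,x0,y0,x1,y1:(lambda z:(z.__setitem__((slice(y0,y1),slice(x0,x1)),m[y0:y1,x0:x1]),z)[1])(np.zeros_like(m))
rois={"rails":(off(g>215,220,245,415,385),.111,300),"tab":(off(g<60,285,290,335,335),.116,80),"rib":(off(g<45,455,262,508,308),.062,50),"pack":(off((g>105),450,255,510,312),.034,80)}
for n,(m,z,a) in rois.items():
    for b in blobs(m,a):
        print(n,cv2.contourArea(b),rect(c,b[:,0],z), cv2.boundingRect(b))
v=im[250:390,220:510];cv2.imwrite("pics/crop.png",cv2.resize(v,None,fx=2.7,fy=2.7,interpolation=cv2.INTER_CUBIC))
E
```

```text
rails 7910.5 (array([0.48326215, 0.0258625 ]), (328.3612365722656, 148.6128692626953), np.float32(72.85567)) (229, 258, 172, 116)
pack 3304.0 (array([ 0.55636194, -0.34900323]), (127.71578979492188, 142.78883361816406), np.float32(-89.760666)) (450, 255, 60, 57)
```

View pics/crop.png

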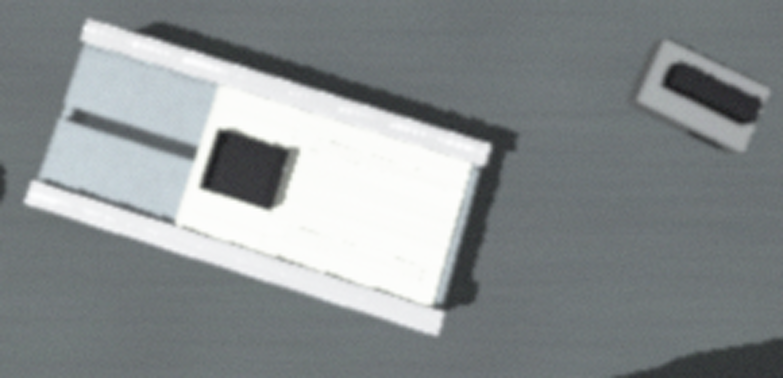

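```bash
cat >> h.py <<'E'
def todo(x,y,z,yaw,n=1):
    """remaining shift and turn to TCP (x,y,z), tool x at world angle yaw (deg), tool down; tool axes after the turn"""
    s=ctrl.get_state();r=R.from_quat(s["tcp_rot"])
    t=R.from_matrix(np.c_[[np.cos(np.radians(yaw)),np.sin(np.radians(yaw)),0],[np.sin(np.radians(yaw)),-np.cos(np.radians(yaw)),0],[0,0,-1]])
    d=np.array([x,y,z])-s["eef_pos"];rv=(r.inv()*t).as_rotvec(degrees=True)
    print("t",s["time"],"pos",s["eef_pos"].round(4),"F",s["contact_force"].round(1),"op",round(s["opening"],3))
    print("turn",rv.round(2),"shift(now axes)",r.inv().apply(d).round(4),"(target axes)",t.inv().apply(d).round(4))
    rows=[]
    for i in range(n):
        rows.append(np.r_[r.inv().apply(d/n),rv/n].round(4)); r=r*R.from_rotvec(rv/n,degrees=True)
    return np.array(rows)
CASE=np.array([.4833,.0259]);YAW=72.86
def case(x,y):
    a=np.radians(YAW);return CASE+x*np.array([np.sin(a),-np.cos(a)])+y*np.array([np.cos(a),np.sin(a)])
E
python3 - <<'E'
from h import *
np.set_printoptions(suppress=True)
im=cv2.imread("pics/top0.png");c=ctrl.get_calibration("top");g=im.max(2)
p=g[255:312,450:510];print(np.percentile(p,[1,10,50,80,90,99]), g[300:325,300:325].mean())
for nm,m,(x0,y0,x1,y1),z in (("rib",g<70,(455,262,508,302),.062),("blk",(g>135),(450,255,510,312),.034),("tab",g<90,(290,294,333,332),.118)):
    q=np.zeros_like(m);q[y0:y1,x0:x1]=m[y0:y1,x0:x1]
    for b in blobs(q,40):print(nm,cv2.contourArea(b),rect(c,b[:,0],z))
x,y=case(0,.012);print(x,y);print(todo(x,y,.20,YAW,16))
E
```

```text
[ 39.   60.  118.  129.2 169.  176. ] 80.0096
rib 321.0 (array([ 0.55055884, -0.34640848]), (78.26528930664062, 23.3951358795166), np.float32(64.03572))
blk 558.0 (array([ 0.55135529, -0.3499375 ]), (98.72650909423828, 60.37552261352539), np.float32(63.686546))
tab 546.0 (array([0.48705188, 0.03536437]), (55.50080490112305, 45.24291229248047), np.float32(72.99573))
0.4868364902751035 0.03736705003626035
t 0.1 pos [ 0.2115 -0.6404  0.23  ] F [ 0.1 -0.5 -0.1] op 1.0
turn [ -0.11  -0.08 -54.6 ] shift(now axes) [ 0.4739 -0.5572  0.0314] (target axes) [0.7288 0.0634 0.03  ]
[[ 0.0296 -0.0348  0.002  -0.0067 -0.0047 -3.4123]
 [ 0.0316 -0.033   0.002  -0.0067 -0.0047 -3.4123]
 [ 0.0335 -0.0311  0.0019 -0.0067 -0.0047 -3.4123]
 [ 0.0353 -0.029   0.0019 -0.0067 -0.0047 -3.4123]
 [ 0.037  -0.0269  0.0019 -0.0067 -0.0047 -3.4123]
 [ 0.0385 -0.0246  0.0019 -0.0067 -0.0047 -3.4123]
 [ 0.0399 -0.0223  0.0019 -0.0067 -0.0047 -3.4123]
 [ 0.0412 -0.0199  0.0019 -0.0067 -0.0047 -3.4123]
 [ 0.0423 -0.0174  0.0019 -0.0067 -0.0047 -3.4123]
 [ 0.0433 -0.0148  0.0019 -0.0067 -0.0047 -3.4123]
 [ 0.0441 -0.0122  0.0019 -0.0067 -0.0047 -3.4123]
 [ 0.0447 -0.0096  0.0019 -0.0067 -0.0047 -3.4123]
 [ 0.0452 -0.0069  0.0019 -0.0067 -0.0047 -3.4123]
 [ 0.0455 -0.0042  0.0019 -0.0067 -0.0047 -3.4123]
 [ 0.0457 -0.0015  0.0019 -0.0067 -0.0047 -3.4123]
 [ 0.0457  0.0012  0.0019 -0.0067 -0.0047 -3.4123]]
```

Call:
apply_moves([
  [[0.03, -0.035, 0, 0, 0, -3.4, 1], [0.032, -0.033, 0, 0, 0, -3.4, 1], [0.0335, -0.031, 0, 0, 0, -3.4, 1], [0.035, -0.029, 0, 0, 0, -3.4, 1], [0.037, -0.027, 0, 0, 0, -3.4, 1], [0.0385, -0.0245, 0, 0, 0, -3.4, 1], [0.04, -0.022, 0, 0, 0, -3.4, 1], [0.041, -0.02, 0, 0, 0, -3.4, 1], [0.042, -0.0175, 0, 0, 0, -3.4, 1], [0.043, -0.015, 0, 0, 0, -3.4, 1], [0.044, -0.012, 0, 0, 0, -3.4, 1], [0.0445, -0.0095, 0, 0, 0, -3.4, 1]],
])

```text
time: 1.3
eef_pos: [0.4147, -0.1135, 0.2248]
tcp_rot: [0.866, 0.5, 0.002, -0.006]
contact_force: [0.2, 1.0, -0.5]
opening: -0.0
```

```bash
python3 - <<'E'
from h import *
np.set_printoptions(suppress=True)
x,y=case(0,.012);print(todo(x,y,.15,YAW,7))
E
```

```text
t 1.3 pos [ 0.4147 -0.1135  0.2248] F [ 0.2  1.  -0.5] op -0.0
turn [ -0.42  -0.53 -12.84] shift(now axes) [ 0.1661 -0.0123  0.0763] (target axes) [0.1655 0.0244 0.0748]
[[ 0.0237 -0.0018  0.0109 -0.0593 -0.075  -1.834 ]
 [ 0.0238 -0.001   0.0109 -0.0593 -0.075  -1.834 ]
 [ 0.0238 -0.0003  0.0108 -0.0593 -0.075  -1.834 ]
 [ 0.0238  0.0005  0.0108 -0.0593 -0.075  -1.834 ]
 [ 0.0238  0.0012  0.0108 -0.0593 -0.075  -1.834 ]
 [ 0.0238  0.002   0.0107 -0.0593 -0.075  -1.834 ]
 [ 0.0237  0.0027  0.0107 -0.0593 -0.075  -1.834 ]]
```

Call:
apply_moves([
  [[0.024, -0.002, 0.011, 0, 0, -1.9, 1], [0.024, -0.001, 0.011, 0, 0, -1.9, 1], [0.024, 0, 0.011, 0, 0, -1.9, 1], [0.024, 0.0005, 0.011, -0.1, -0.1, -1.9, 1], [0.024, 0.001, 0.011, -0.1, -0.2, -1.9, 1], [0.024, 0.002, 0.011, -0.1, -0.2, -1.9, 1], [0.024, 0.003, 0.011, -0.1, -0.2, -1.9, 1], [0, 0, 0, 0, 0, 0, 1], [0, 0, 0, 0, 0, 0, 1]],
])

```text
time: 2.2
eef_pos: [0.4858, 0.0526, 0.1438]
tcp_rot: [0.796, 0.606, -0.002, 0.0]
contact_force: [0.5, -0.6, -0.3]
opening: 0.001
```

```bash
python3 - <<'E'
from h import *
x,y=case(0,.012);todo(x,y,.118,YAW)
cv2.imwrite("pics/w1.png",ctrl.read_camera("wrist")[:,:,::-1])
E
```

```text
t 2.2 pos [0.4858 0.0526 0.1438] F [ 0.5 -0.6 -0.3] op 0.001
turn [-0.14  0.25  1.67] shift(now axes) [-0.0142  0.0051  0.0258] (target axes) [-0.0142  0.0055  0.0258]
```

View pics/w1.png

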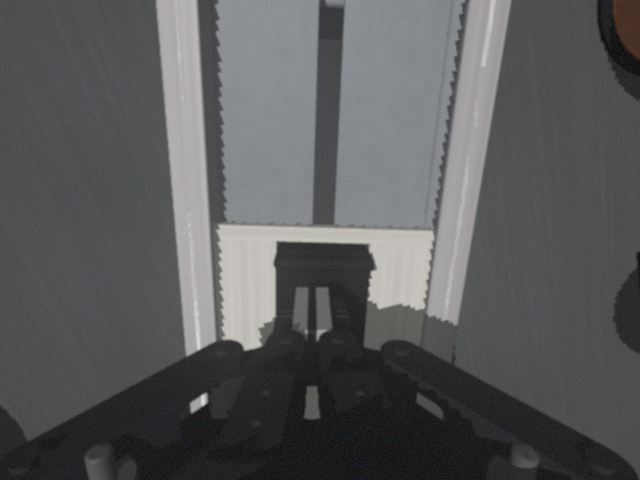

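The wrist view shows the shut fingertips at ≈(312,315), over the tab (columns 276–373, far ridge at row ≈250). They sit slightly left of and past its centre, which agrees with the computed correction.

Call:
apply_moves([
  [[-0.007, 0.003, 0.005, 0, 0.1, 0.8, 1], [-0.007, 0.0025, 0.005, 0, 0.1, 0.8, 1], [0, 0, 0.006, 0, 0, 0, 1], [0, 0, 0.004, 0, 0, 0, 1], [0, 0, 0, 0, 0, 0, 1]],
])

```text
time: 2.75
eef_pos: [0.487, 0.0326, 0.1234]
tcp_rot: [0.807, 0.591, -0.0, 0.0]
contact_force: [-0.2, 0.2, -0.7]
opening: 0.001
```

```bash
python3 - <<'E'
from h import *
x,y=case(0,.012);todo(x,y,.118,YAW)
E
```

```text
t 2.75 pos [0.487  0.0326 0.1234] F [-0.2  0.2 -0.7] op 0.001
turn [-0.01  0.04 -0.45] shift(now axes) [ 0.0045 -0.0016  0.0054] (target axes) [ 0.0045 -0.0016  0.0054]
```

Call:
apply_moves([
  [[0.003, -0.001, 0.003, 0, 0, -0.3, 1], [0, 0, 0.004, 0, 0, 0, 1], [0, 0, 0.004, 0, 0, 0, 1], [0, 0, 0.004, 0, 0, 0, 1], [0, 0, 0.004, 0, 0, 0, 1], [0, 0, 0.003, 0, 0, 0, 1]],
])

```text
time: 3.35
eef_pos: [0.4879, 0.0361, 0.1057]
tcp_rot: [0.805, 0.594, -0.002, -0.0]
contact_force: [-12.0, 2.5, 27.9]
opening: 0.0
```

Call:
apply_moves([
  [[0.003, 0, 0.001, 0, 0, 0, 1], [0.006, 0, 0.001, 0, 0, 0, 1], [0.008, 0, 0.001, 0, 0, 0, 1], [0.008, 0, 0.001, 0, 0, 0, 1]],
])

```text
time: 3.75
eef_pos: [0.4954, 0.0601, 0.1069]
tcp_rot: [0.804, 0.594, -0.004, -0.001]
contact_force: [-4.4, -0.7, 7.8]
opening: 0.003
```

```bash
python3 - <<'E'
from h import *
x,y=case(0,.140);todo(x,y,.107,YAW)
E
```

```text
t 3.75 pos [0.4954 0.0601 0.1069] F [-4.4 -0.7  7.8] op 0.003
turn [-0.34  0.29  0.03] shift(now axes) [ 0.1037 -0.0014 -0.0006] (target axes) [ 1.037e-01 -1.400e-03 -1.000e-04]
```

Call:
apply_moves([
  [[0.009, 0, 0.002, 0, 0.1, 0, 1], [0.009, 0, 0.002, 0, 0.1, 0, 1], [0.009, 0, 0.002, 0, 0, 0, 1], [0.009, 0, 0.002, 0, 0, 0, 1], [0.009, 0, 0.002, 0, 0, 0, 1], [0.009, 0, 0.002, 0, 0, 0, 1]],
])

```text
time: 4.35
eef_pos: [0.5124, 0.1149, 0.106]
tcp_rot: [0.804, 0.595, -0.005, -0.004]
contact_force: [-5.6, 0.1, 11.8]
opening: -0.001
```

```bash
python3 - <<'E'
from h import *
x,y=case(0,.140);todo(x,y,.107,YAW)
E
```

```text
t 4.35 pos [0.5124 0.1149 0.106 ] F [-5.6  0.1 11.8] op -0.001
turn [-0.67  0.23  0.17] shift(now axes) [ 0.0463 -0.0014 -0.0012] (target axes) [ 0.0463 -0.0016 -0.001 ]
```

Call:
apply_moves([
  [[0.009, 0, 0.002, -0.1, 0.1, 0, 1], [0.009, 0, 0.002, -0.1, 0, 0, 1], [0.009, 0, 0.002, -0.1, 0, 0, 1], [0.009, 0, 0.002, 0, 0, 0, 1], [0.008, 0, 0.002, 0, 0, 0, 1], [0.006, 0, 0.002, 0, 0, 0, 1]],
])

```text
time: 4.95
eef_pos: [0.5294, 0.1656, 0.106]
tcp_rot: [0.802, 0.597, -0.004, -0.0]
contact_force: [-2.8, -5.4, 9.5]
opening: 0.001
```

```bash
python3 - <<'E'
from h import *
x,y=case(0,.140);todo(x,y,.107,YAW)
E
```

```text
t 4.95 pos [0.5294 0.1656 0.106 ] F [-2.8 -5.4  9.5] op 0.001
turn [-0.34  0.36  0.46] shift(now axes) [-0.007 -0.003 -0.001] (target axes) [-0.0071 -0.0029 -0.001 ]
```

Call:
apply_moves([
  [[0.006, -0.001, 0.002, 0, 0, 0, 1], [0.006, -0.001, 0.002, 0, 0, 0, 1], [0.006, 0, 0.002, 0, 0, 0, 1]],
])

```text
time: 5.25
eef_pos: [0.532, 0.1712, 0.1056]
tcp_rot: [0.798, 0.602, -0.019, 0.01]
contact_force: [-12.9, -23.3, 20.2]
opening: -0.001
```

```bash
python3 - <<'E'
from h import *
x,y=case(0,.140);todo(x,y,.107,YAW)
E
```

```text
t 5.25 pos [0.532  0.1712 0.1056] F [-12.9 -23.3  20.2] op -0.001
turn [-0.35  2.48  1.17] shift(now axes) [-0.0132 -0.004  -0.0008] (target axes) [-0.0132 -0.0037 -0.0014]
```

Call:
apply_moves([
  [[0, 0, -0.01, 0, 0, 0, 1], [0, 0, -0.02, 0, 0, 0, 1], [0, 0, -0.03, 0, 0.5, 0, 1], [0, 0, -0.03, 0, 1, 0, 0], [0, 0, 0, 0, 1, 0, 0], [0, 0, 0, 0, 0, 0, 0]],
])

```text
time: 5.85
eef_pos: [0.5335, 0.1735, 0.1969]
tcp_rot: [0.799, 0.602, -0.003, -0.003]
contact_force: [0.2, 0.1, -0.8]
opening: 0.49
```

```bash
python3 - <<'E'
from h import *
np.set_printoptions(suppress=True)
cv2.imwrite("pics/t2.png",ctrl.read_camera("top")[230:400,140:520,::-1])
print(todo(.551,-.348,.16,63.8,16))
E
```

```text
t 5.9 pos [0.5338 0.1736 0.1972] F [-0.2 -0.7 -0.7] op 0.499
turn [-0.42  0.12 10.23] shift(now axes) [-0.4967  0.1603  0.0367] (target axes) [-0.4604  0.2457  0.0372]
[[-0.031   0.01    0.0023 -0.0261  0.0077  0.6392]
 [-0.0309  0.0104  0.0023 -0.0261  0.0077  0.6392]
 [-0.0308  0.0107  0.0023 -0.0261  0.0077  0.6392]
 [-0.0307  0.0111  0.0023 -0.0261  0.0077  0.6392]
 [-0.0306  0.0114  0.0023 -0.0261  0.0077  0.6392]
 [-0.0304  0.0117  0.0023 -0.0261  0.0077  0.6392]
 [-0.0303  0.0121  0.0023 -0.0261  0.0077  0.6392]
 [-0.0302  0.0124  0.0023 -0.0261  0.0077  0.6392]
 [-0.03    0.0127  0.0023 -0.0261  0.0077  0.6392]
 [-0.0299  0.0131  0.0023 -0.0261  0.0077  0.6392]
 [-0.0297  0.0134  0.0023 -0.0261  0.0077  0.6392]
 [-0.0296  0.0137  0.0023 -0.0261  0.0077  0.6392]
 [-0.0294  0.0141  0.0023 -0.0261  0.0077  0.6392]
 [-0.0293  0.0144  0.0023 -0.0261  0.0077  0.6392]
 [-0.0291  0.0147  0.0023 -0.0261  0.0077  0.6392]
 [-0.0289  0.015   0.0023 -0.0261  0.0077  0.6392]]
```

View pics/t2.png

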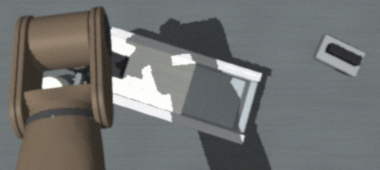

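The compartment (crop ≈(185–245, 65–135)) is now uncovered, so the lid is open. The pack is unmoved at ≈(340,55).

Call:
apply_moves([
  [[-0.036, 0.012, 0, 0, 0, 0.8, 0], [-0.038, 0.0125, 0, 0, 0, 0.8, 0], [-0.038, 0.013, 0, 0, 0, 0.8, 0], [-0.038, 0.0135, 0, 0, 0, 0.8, 0], [-0.038, 0.014, 0, 0, 0, 0.8, 0], [-0.037, 0.0145, 0, 0, 0, 0.8, 0], [-0.037, 0.015, 0, 0, 0, 0.8, 0], [-0.037, 0.016, 0, 0, 0, 0.8, 0], [-0.037, 0.017, 0, 0, 0, 0.8, 0], [-0.037, 0.018, 0, 0, 0, 0.8, 0], [-0.034, 0.018, 0, 0, 0, 0.8, 0], [-0.02, 0.01, 0, 0, 0, 0.8, 0]],
])

```text
time: 7.1
eef_pos: [0.5407, -0.2975, 0.1707]
tcp_rot: [0.845, 0.534, -0.013, -0.015]
contact_force: [-0.4, 1.4, -0.5]
opening: 0.5
```

```bash
python3 - <<'E'
from h import *
np.set_printoptions(suppress=True)
print(todo(.551,-.348,.1,63.8,5))
E
```

```text
t 7.1 pos [ 0.5407 -0.2975  0.1707] F [-0.4  1.4 -0.5] op 0.5
turn [-2.25  0.32  0.72] shift(now axes) [-0.0408  0.0338  0.0697] (target axes) [-0.0408  0.0316  0.0707]
[[-0.0082  0.0068  0.0139 -0.4499  0.0644  0.145 ]
 [-0.0082  0.0067  0.014  -0.4499  0.0644  0.145 ]
 [-0.0082  0.0066  0.014  -0.4499  0.0644  0.145 ]
 [-0.0082  0.0065  0.0141 -0.4499  0.0644  0.145 ]
 [-0.0082  0.0064  0.0141 -0.4499  0.0644  0.145 ]]
```

Call:
apply_moves([
  [[-0.007, 0.008, 0.005, -0.5, 0, 0.2, 0], [-0.007, 0.008, 0.01, -0.5, 0, 0.2, 0], [-0.006, 0.007, 0.012, -0.5, 0, 0.2, 0], [-0.004, 0.004, 0.012, -0.5, 0, 0, 0], [0, 0, 0.01, 0, 0, 0, 0], [0, 0, 0, 0, 0, 0, 0], [0, 0, 0, 0, 0, 0, 0]],
])

```text
time: 7.8
eef_pos: [0.5519, -0.3282, 0.1076]
tcp_rot: [0.848, 0.53, -0.005, -0.006]
contact_force: [0.8, -0.4, 0.3]
opening: 0.5
```

```bash
python3 - <<'E'
from h import *
todo(.551,-.348,.036,63.8)
cv2.imwrite("pics/w2.png",ctrl.read_camera("wrist")[:,:,::-1])
E
```

```text
t 7.8 pos [ 0.5519 -0.3282  0.1076] F [ 0.8 -0.4  0.3] op 0.5
turn [-0.87  0.09  0.16] shift(now axes) [-0.0181  0.009   0.0715] (target axes) [-0.0181  0.0079  0.0716]
```

View pics/w2.png

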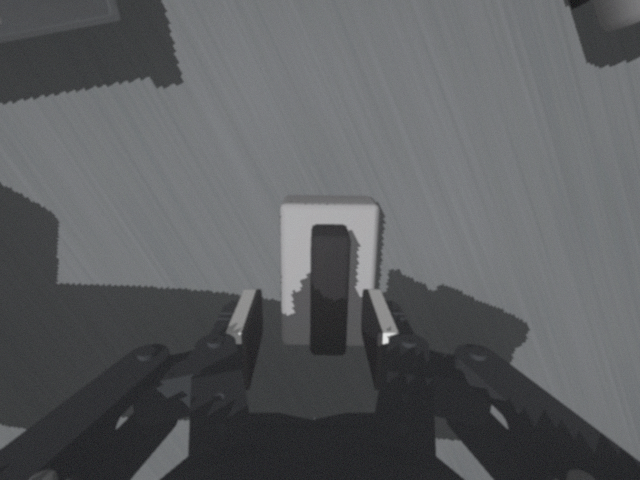

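The wrist view shows the pack's rib (columns 311–349) parallel to the jaws, and the jaw centre at column ≈314. That matches the computed 8 mm sideways and 18 mm backward correction.

Call:
apply_moves([
  [[-0.006, 0.003, 0.002, -0.3, 0, 0, 0], [-0.006, 0.003, 0.004, -0.3, 0, 0, 0], [-0.003, 0.001, 0.006, -0.3, 0, 0, 0], [0, 0, 0.006, 0, 0, 0, 0], [0, 0, 0.003, 0, 0, 0, 0], [0, 0, 0, 0, 0, 0, 0]],
])

```text
time: 8.45
eef_pos: [0.5525, -0.3466, 0.0871]
tcp_rot: [0.848, 0.53, 0.0, 0.003]
contact_force: [0.6, 0.5, -0.1]
opening: 0.5
```

```bash
python3 - <<'E'
from h import *
todo(.551,-.348,.036,63.8)
E
```

```text
t 8.45 pos [ 0.5525 -0.3466  0.0871] F [ 0.6  0.5 -0.1] op 0.5
turn [0.32 0.15 0.19] shift(now axes) [-0.0018 -0.001   0.0511] (target axes) [-0.0019 -0.0007  0.0511]
```

Call:
apply_moves([
  [[-0.001, 0, 0.01, 0.2, 0.1, 0.1, 0], [0, 0, 0.012, 0, 0, 0, 0], [0, 0, 0.01, 0, 0, 0, 0], [0, 0, 0.006, 0, 0, 0, 0], [0, 0, 0.003, 0, 0, 0, 0], [0, 0, 0.001, 0, 0, 0, 0], [0, 0, 0, 0, 0, 0, 0]],
])

```text
time: 9.15
eef_pos: [0.5516, -0.3467, 0.0399]
tcp_rot: [0.849, 0.529, -0.0, -0.0]
contact_force: [-0.4, -0.4, -0.1]
opening: 0.5
```

```bash
python3 - <<'E'
from h import *
todo(.551,-.348,.036,63.8)
E
```

```text
t 9.15 pos [ 0.5516 -0.3467  0.0399] F [-0.4 -0.4 -0.1] op 0.5
turn [-0.03 -0.01  0.1 ] shift(now axes) [-0.0014  0.0001  0.0039] (target axes) [-0.0014  0.0001  0.0039]
```

Call:
apply_moves([
  [[0, 0, 0.003, 0, 0, 0, 0], [0, 0, 0, 0, 0, 0, 0.6], [0, 0, 0, 0, 0, 0, 1], [0, 0, 0, 0, 0, 0, 1], [0, 0, 0, 0, 0, 0, 1], [0, 0, 0, 0, 0, 0, 1], [0, 0, 0, 0, 0, 0, 1]],
], force=60)

```text
time: 9.85
eef_pos: [0.5523, -0.3473, 0.038]
tcp_rot: [0.848, 0.529, 0.0, 0.001]
contact_force: [0.4, -0.0, 0.2]
opening: 0.244
```

Call:
apply_moves([
  [[0, 0, -0.005, 0, 0, 0, 1], [0, 0, -0.015, 0, 0, 0, 1], [0, 0, -0.025, 0, 0, 0, 1], [0, 0, -0.03, 0, 0, 0, 1], [0, 0, -0.03, 0, 0, 0, 1], [0, 0, -0.02, 0, 0, 0, 1], [0, 0, -0.01, 0, 0, 0, 1], [0, 0, 0, 0, 0, 0, 1], [0, 0, 0, 0, 0, 0, 1]],
])

```text
time: 10.75
eef_pos: [0.5494, -0.3446, 0.1784]
tcp_rot: [0.848, 0.529, -0.001, -0.003]
contact_force: [-0.9, 0.9, -3.1]
opening: 0.245
```

```bash
python3 - <<'E'
from h import *
np.set_printoptions(suppress=True)
x,y=case(0,-.087);print(x,y);print(todo(x,y,.185,YAW,14))
E
```

```text
0.45766044550549967 -0.0572361127628875
t 10.75 pos [ 0.5494 -0.3446  0.1784] F [-0.9  0.9 -3.1] op 0.245
turn [-0.36 -0.13 -8.95] shift(now axes) [ 0.2178 -0.2088 -0.0048] (target axes) [ 0.2476 -0.1723 -0.0066]
[[ 0.0156 -0.0149 -0.0003 -0.0259 -0.0095 -0.6394]
 [ 0.0157 -0.0147 -0.0004 -0.0259 -0.0095 -0.6394]
 [ 0.0159 -0.0146 -0.0004 -0.0259 -0.0095 -0.6394]
 [ 0.016  -0.0144 -0.0004 -0.0259 -0.0095 -0.6394]
 [ 0.0162 -0.0142 -0.0004 -0.0259 -0.0095 -0.6394]
 [ 0.0164 -0.014  -0.0004 -0.0259 -0.0095 -0.6394]
 [ 0.0165 -0.0138 -0.0004 -0.0259 -0.0095 -0.6394]
 [ 0.0167 -0.0137 -0.0004 -0.0259 -0.0095 -0.6394]
 [ 0.0168 -0.0135 -0.0004 -0.0259 -0.0095 -0.6394]
 [ 0.017  -0.0133 -0.0004 -0.0259 -0.0095 -0.6394]
 [ 0.0171 -0.0131 -0.0004 -0.0259 -0.0095 -0.6394]
 [ 0.0173 -0.0129 -0.0004 -0.0259 -0.0095 -0.6394]
 [ 0.0174 -0.0127 -0.0005 -0.0259 -0.0095 -0.6394]
 [ 0.0175 -0.0125 -0.0005 -0.0259 -0.0095 -0.6394]]
```

Call:
apply_moves([
  [[0.01, -0.01, 0, 0, 0, -0.7, 1], [0.018, -0.018, 0, 0, 0, -0.8, 1], [0.02, -0.019, 0, 0, 0, -0.8, 1], [0.02, -0.019, 0, 0, 0, -0.8, 1], [0.021, -0.019, 0, 0, 0, -0.8, 1], [0.021, -0.018, 0, 0, 0, -0.8, 1], [0.021, -0.018, 0, 0, 0, -0.8, 1], [0.021, -0.017, 0, 0, 0, -0.8, 1], [0.021, -0.017, 0, 0, 0, -0.8, 1], [0.018, -0.013, 0, 0, 0, -0.8, 1], [0.012, -0.008, 0, 0, 0, -0.5, 1], [0.006, -0.003, 0, 0, 0, 0, 1]],
])

```text
time: 11.95
eef_pos: [0.4416, -0.0603, 0.1625]
tcp_rot: [0.804, 0.594, -0.007, -0.023]
contact_force: [-0.3, 0.5, -2.9]
opening: 0.242
```

```bash
python3 - <<'E'
from h import *
x,y=case(0,-.086);todo(x,y,.150,YAW)
E
```

```text
t 11.95 pos [ 0.4416 -0.0603  0.1625] F [-0.3  0.5 -2.9] op 0.242
turn [-2.57 -0.86  0.07] shift(now axes) [0.0085 0.015  0.012 ] (target axes) [0.0087 0.0144 0.0125]
```

Call:
apply_moves([
  [[0.002, 0.004, -0.004, -0.8, -0.3, 0, 1], [0.002, 0.004, -0.002, -0.7, -0.3, 0, 1], [0.001, 0.003, 0, -0.6, -0.2, 0, 1], [0, 0.002, 0, -0.3, 0, 0, 1], [0, 0, 0, 0, 0, 0, 1], [0, 0, 0, 0, 0, 0, 1]],
])

```text
time: 12.55
eef_pos: [0.4579, -0.061, 0.1684]
tcp_rot: [0.805, 0.594, -0.0, 0.001]
contact_force: [-0.7, 0.7, -3.9]
opening: 0.247
```

```bash
python3 - <<'E'
from h import *
x,y=case(0,-.086);todo(x,y,.150,YAW)
cv2.imwrite("pics/w3.png",ctrl.read_camera("wrist")[:,:,::-1])
E
```

```text
t 12.55 pos [ 0.4579 -0.061   0.1684] F [-0.7  0.7 -3.9] op 0.247
turn [0.07 0.07 0.  ] shift(now axes) [ 0.0045 -0.0014  0.0184] (target axes) [ 0.0045 -0.0014  0.0184]
```

View pics/w3.png

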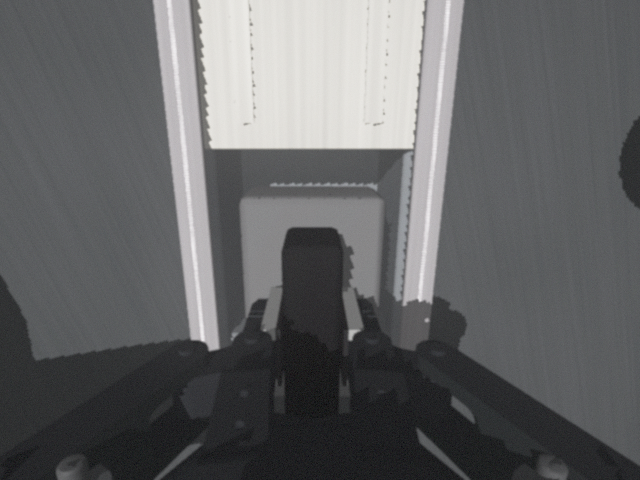

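The wrist view shows the pack (columns 240–383) centred between the rails over the open bay. Its front edge (row 195) is clear of the lid edge (row 150), so I'm descending.

Call:
apply_moves([
  [[0.003, -0.001, 0.003, 0, 0, 0, 1], [0.001, 0, 0.008, 0, 0, 0, 1], [0, 0, 0.012, 0, 0, 0, 1], [0, 0, 0.014, 0, 0, 0, 1], [0, 0, 0.012, 0, 0, 0, 1], [0, 0, 0.008, 0, 0, 0, 1], [0, 0, 0.003, 0, 0, 0, 1], [0, 0, 0, 0, 0, 0, 1]],
])

```text
time: 13.4
eef_pos: [0.4566, -0.0563, 0.1015]
tcp_rot: [0.805, 0.594, -0.001, -0.001]
contact_force: [-0.1, -0.2, -2.5]
opening: 0.242
```

```bash
python3 - <<'E'
from h import *
x,y=case(0,-.086);todo(x,y,.050,YAW)
E
```

```text
t 13.4 pos [ 0.4566 -0.0563  0.1015] F [-0.1 -0.2 -2.5] op 0.242
turn [-0.16  0.06 -0.03] shift(now axes) [0.0005 0.0014 0.0515] (target axes) [0.0004 0.0013 0.0515]
```

Call:
apply_moves([
  [[0, 0.001, 0.007, 0, 0, 0, 1], [0, 0, 0.01, 0, 0, 0, 1], [0, 0, 0.01, 0, 0, 0, 1], [0, 0, 0.006, 0, 0, 0, 1], [0, 0, 0.004, 0, 0, 0, 1], [0, 0, 0.002, 0, 0, 0, 1], [0, 0, 0, 0, 0, 0, 1]],
])

```text
time: 14.1
eef_pos: [0.4586, -0.0571, 0.0601]
tcp_rot: [0.805, 0.594, -0.001, 0.0]
contact_force: [-0.8, -0.1, -3.4]
opening: 0.246
```

```bash
python3 - <<'E'
from h import *
x,y=case(0,-.086);todo(x,y,.050,YAW)
E
```

```text
t 14.1 pos [ 0.4586 -0.0571  0.0601] F [-0.8 -0.1 -3.4] op 0.246
turn [-0.03  0.07 -0.03] shift(now axes) [ 0.0006 -0.0009  0.0101] (target axes) [ 0.0006 -0.0009  0.0101]
```

Call:
apply_moves([
  [[0, 0, 0.003, 0, 0, 0, 1], [0, 0, 0.003, 0, 0, 0, 1], [0, 0, 0.002, 0, 0, 0, 1], [0, 0, 0.001, 0, 0, 0, 1], [0, 0, 0.001, 0, 0, 0, 1], [0, 0, 0, 0, 0, 0, 1]],
])

```text
time: 14.7
eef_pos: [0.4596, -0.0574, 0.0503]
tcp_rot: [0.805, 0.594, 0.0, 0.001]
contact_force: [0.6, -0.5, -3.5]
opening: 0.246
```

Call:
apply_moves([
  [[0, 0, 0.001, 0, 0, 0, 1], [0, 0, 0.001, 0, 0, 0, 1], [0, 0, 0, 0, 0, 0, 1]],
])

```text
time: 15.0
eef_pos: [0.4602, -0.0576, 0.0501]
tcp_rot: [0.805, 0.594, -0.0, 0.001]
contact_force: [0.4, -0.1, -3.7]
opening: 0.247
```

Call:
apply_moves([
  [[-0.001, 0, 0.002, 0, 0, 0, 1], [-0.001, 0, 0.002, 0, 0, 0, 1], [0, 0, 0.002, 0, 0, 0, 1]],
])

```text
time: 15.3
eef_pos: [0.461, -0.0582, 0.0499]
tcp_rot: [0.805, 0.593, 0.0, -0.002]
contact_force: [-9.3, -0.1, 15.0]
opening: 0.248
```

Contact with the floor is clear: the wrist force went from −3.7 to +15 N at the expected height. I'll ease off, open part-way and lift.

Call:
apply_moves([
  [[0, 0, 0, 0, 0, 0, 1], [0, 0, 0, 0, 0, 0, 0.3], [0, 0, 0, 0, 0, 0, 0.1], [0, 0, 0, 0, 0, 0, 0.1], [0, 0, 0, 0, 0, 0, 0.1]],
])

```text
time: 15.8
eef_pos: [0.4589, -0.0574, 0.0497]
tcp_rot: [0.805, 0.594, -0.001, -0.004]
contact_force: [-1.2, 0.3, 0.7]
opening: 0.449
```

Call:
apply_moves([
  [[0, 0, -0.005, 0, 0, 0, 0.1], [0, 0, -0.015, 0, 0, 0, 0.1], [0, 0, -0.025, 0, 0, 0, 0.1], [0, 0, -0.03, 0, 0, 0, 0.1], [0, 0, -0.03, 0, 0, 0, 1], [0, 0, -0.02, 0, 0, 0, 1], [0, 0, 0, 0, 0, 0, 1], [0, 0, 0, 0, 0, 0, 1]],
])

```text
time: 16.6
eef_pos: [0.4628, -0.0595, 0.1819]
tcp_rot: [0.805, 0.593, 0.001, 0.0]
contact_force: [0.1, 0.3, -0.6]
opening: 0.003
```

```bash
python3 - <<'E'
from h import *
x,y=case(0,.140);todo(x,y,.150,YAW)
cv2.imwrite("pics/w4.png",ctrl.read_camera("wrist")[:,:,::-1])
E
```

```text
t 16.6 pos [ 0.4628 -0.0595  0.1819] F [ 0.1  0.3 -0.6] op 0.003
turn [ 0.13 -0.1  -0.08] shift(now axes) [ 0.2276 -0.0059  0.0323] (target axes) [ 0.2276 -0.0055  0.0319]
```

View pics/w4.png

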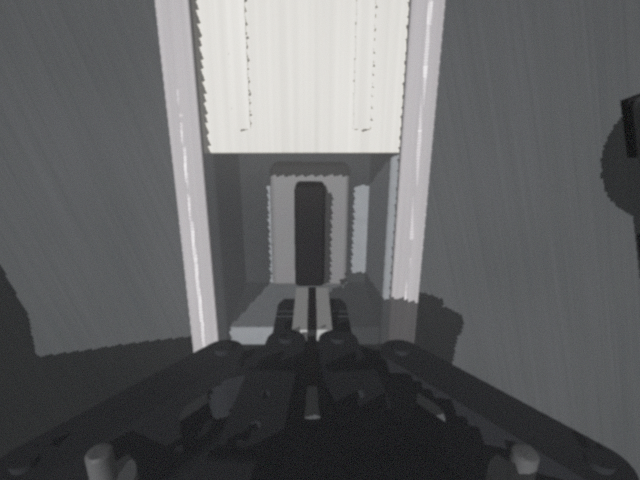

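The pack sits flat in the bay, rib up and parallel to the case (rib at columns 295–327, block at 270–350). Next I go back to the tab, now at case y ≈ 140 mm.

Call:
apply_moves([
  [[0.015, 0, 0, 0, 0, 0, 1], [0.025, 0, 0, 0, 0, 0, 1], [0.03, -0.001, 0, 0, 0, 0, 1], [0.03, -0.001, 0, 0, 0, 0, 1], [0.03, -0.001, 0, 0, 0, 0, 1], [0.025, -0.001, 0, 0, 0, 0, 1], [0.02, -0.001, 0.004, 0, 0, 0, 1], [0.012, 0, 0.008, 0, 0, 0, 1], [0.006, 0, 0.008, 0, 0, 0, 1], [0, 0, 0.005, 0, 0, 0, 1], [0, 0, 0, 0, 0, 0, 1]],
])

```text
time: 17.75
eef_pos: [0.5089, 0.132, 0.1369]
tcp_rot: [0.806, 0.592, -0.01, -0.008]
contact_force: [0.2, -0.3, 0.9]
opening: 0.001
```

```bash
python3 - <<'E'
from h import *
x,y=case(0,.140);todo(x,y,.120,YAW)
E
```

```text
t 17.75 pos [0.5089 0.132  0.1369] F [ 0.2 -0.3  0.9] op 0.001
turn [-1.38  0.35 -0.3 ] shift(now axes) [0.0312 0.0071 0.0166] (target axes) [0.031  0.0068 0.0169]
```

Call:
apply_moves([
  [[0.008, 0.002, -0.002, -0.4, 0.1, 0, 1], [0.01, 0.002, 0, -0.4, 0.1, 0, 1], [0.007, 0.001, 0, -0.3, 0, 0, 1], [0.003, 0, 0, 0, 0, 0, 1], [0, 0, 0, 0, 0, 0, 1], [0, 0, 0, 0, 0, 0, 1]],
])

```text
time: 18.35
eef_pos: [0.5243, 0.1577, 0.1401]
tcp_rot: [0.807, 0.591, -0.001, 0.0]
contact_force: [-0.6, 0.1, 0.1]
opening: 0.001
```

```bash
python3 - <<'E'
from h import *
x,y=case(0,.140);todo(x,y,.120,YAW)
cv2.imwrite("pics/w5.png",ctrl.read_camera("wrist")[:,:,::-1])
E
```

```text
t 18.35 pos [0.5243 0.1577 0.1401] F [-0.6  0.1  0.1] op 0.001
turn [-0.04  0.09 -0.46] shift(now axes) [ 0.002  -0.0003  0.0201] (target axes) [ 0.002  -0.0003  0.0201]
```

View pics/w5.png

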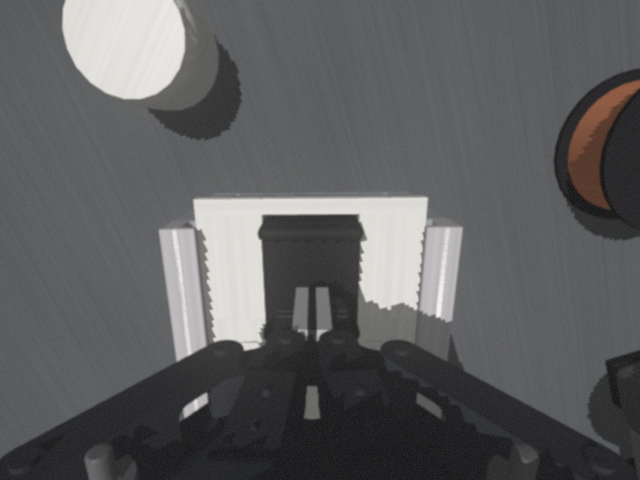

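The fingertips at ≈(312,310) are centred over the tab (columns 262–360, far ridge at row ≈230). The tin and spool are clear of the gripper.

Call:
apply_moves([
  [[0.001, 0, 0.006, 0, 0, -0.3, 1], [0, 0, 0.006, 0, 0, 0, 1], [0, 0, 0.005, 0, 0, 0, 1], [0, 0, 0.004, 0, 0, 0, 1], [0, 0, 0.004, 0, 0, 0, 1], [0, 0, 0.004, 0, 0, 0, 1], [0, 0, 0.003, 0, 0, 0, 1], [0, 0, 0.003, 0, 0, 0, 1]],
])

```text
time: 19.2
eef_pos: [0.5248, 0.1582, 0.1058]
tcp_rot: [0.805, 0.593, -0.002, -0.0]
contact_force: [-8.4, -1.8, 19.9]
opening: -0.002
```

```bash
python3 - <<'E'
from h import *
x,y=case(0,.012);todo(x,y,.106,YAW)
E
```

```text
t 19.2 pos [0.5248 0.1582 0.1058] F [-8.4 -1.8 19.9] op -0.002
turn [-0.13  0.14 -0.17] shift(now axes) [-1.267e-01 -2.000e-04  1.000e-04] (target axes) [-0.1267 -0.0006 -0.0002]
```

Pressed to the bottom stop; now sliding shut.

Call:
apply_moves([
  [[-0.003, 0, 0.001, 0, 0, 0, 1], [-0.006, 0, 0.002, 0, 0, 0, 1], [-0.008, 0, 0.002, 0, 0, 0, 1], [-0.009, 0, 0.002, 0, 0, 0, 1], [-0.009, 0, 0.002, 0, 0, 0, 1]],
])

```text
time: 19.7
eef_pos: [0.5162, 0.1305, 0.106]
tcp_rot: [0.806, 0.592, 0.003, -0.005]
contact_force: [-4.1, 3.9, 10.1]
opening: -0.003
```

```bash
python3 - <<'E'
from h import *
x,y=case(0,.012);todo(x,y,.106,YAW)
E
```

```text
t 19.7 pos [0.5162 0.1305 0.106 ] F [-4.1  3.9 10.1] op -0.003
turn [-0.24 -0.6  -0.24] shift(now axes) [-0.0976 -0.0002 -0.001 ] (target axes) [-0.0976 -0.0006 -0.    ]
```

Call:
apply_moves([
  [[-0.009, 0, 0.002, 0, -0.2, 0, 1], [-0.009, 0, 0.002, 0, -0.2, 0, 1], [-0.009, 0, 0.002, 0, -0.1, 0, 1], [-0.009, 0, 0.002, 0, 0, 0, 1], [-0.009, 0, 0.002, 0, 0, 0, 1], [-0.009, 0, 0.002, 0, 0, 0, 1]],
])

```text
time: 20.3
eef_pos: [0.502, 0.0845, 0.106]
tcp_rot: [0.806, 0.591, 0.005, -0.008]
contact_force: [-4.4, 3.0, 11.6]
opening: -0.002
```

```bash
python3 - <<'E'
from h import *
x,y=case(0,.012);todo(x,y,.106,YAW)
E
```

```text
t 20.3 pos [0.502  0.0845 0.106 ] F [-4.4  3.  11.6] op -0.002
turn [-0.39 -0.95 -0.37] shift(now axes) [-0.0495 -0.0003 -0.0009] (target axes) [-0.0495 -0.0006 -0.    ]
```

Call:
apply_moves([
  [[-0.009, 0, 0.002, 0, -0.3, 0, 1], [-0.009, 0, 0.002, 0, -0.2, 0, 1], [-0.009, 0, 0.002, 0, -0.2, 0, 1], [-0.009, 0, 0.002, 0, 0, 0, 1], [-0.009, 0, 0.002, 0, 0, 0, 1], [-0.009, 0, 0.002, 0, 0, 0, 1]],
])

```text
time: 20.9
eef_pos: [0.4876, 0.0374, 0.1059]
tcp_rot: [0.807, 0.59, 0.004, -0.009]
contact_force: [-6.1, 3.3, 12.1]
opening: 0.003
```

```bash
python3 - <<'E'
from h import *
x,y=case(0,.012);todo(x,y,.106,YAW)
E
```

```text
t 20.9 pos [0.4876 0.0374 0.1059] F [-6.1  3.3 12.1] op 0.003
turn [-0.62 -0.98 -0.48] shift(now axes) [-0.0003 -0.0007 -0.0001] (target axes) [-0.0003 -0.0008 -0.0001]
```

Call:
apply_moves([
  [[-0.007, 0, 0.002, 0, 0, 0, 1], [-0.006, 0, 0.002, 0, 0, 0, 1], [-0.006, 0, 0.002, 0, 0, 0, 1], [-0.006, 0, 0.002, 0, 0, 0, 1]],
])

```text
time: 21.3
eef_pos: [0.487, 0.0245, 0.106]
tcp_rot: [0.811, 0.585, 0.021, -0.017]
contact_force: [2.5, 26.2, 10.3]
opening: -0.001
```

```bash
python3 - <<'E'
from h import *
x,y=case(0,.012);todo(x,y,.106,YAW)
E
```

```text
t 21.3 pos [0.487  0.0245 0.106 ] F [ 2.5 26.2 10.3] op -0.001
turn [-0.14 -3.05 -1.25] shift(now axes) [ 0.0122 -0.0042  0.0006] (target axes) [ 0.0123 -0.004  -0.    ]
```

Pushed against the shut stop through the ridge (26 N, 12 mm past the tab centre). Now lifting and retreating.

Call:
apply_moves([
  [[0, 0, -0.01, 0, 0, 0, 1], [0, 0, -0.02, 0, 0, 0, 1], [0, 0, -0.03, 0, -1, 0, 1], [-0.02, 0, -0.03, 0, -1, 0, 1], [-0.04, 0, -0.03, 0, 0, 0, 1], [-0.04, -0.0, -0.02, 0, 0, 0, 1], [-0.04, 0.02, 0, 0, 0, 0, 1], [-0.04, 0.02, 0, 0, 0, 0, 1], [-0.04, 0.02, 0, 0, 0, 0, 1], [-0.03, 0.02, 0, 0, 0, 0, 1], [0, 0, 0, 0, 0, 0, 1], [0, 0, 0, 0, 0, 0, 1]],
])

```text
time: 22.5
eef_pos: [0.4833, -0.252, 0.2462]
tcp_rot: [0.81, 0.586, 0.008, -0.003]
contact_force: [-0.5, -0.0, 0.3]
opening: 0.004
```

```bash
python3 - <<'E'
from h import *
im=ctrl.read_camera("top")[:,:,::-1].copy();cv2.imwrite("pics/t3full.png",im)
sc=ctrl.read_camera("scene")[:,:,::-1]
a=cv2.resize(im[150:390,150:500],None,fx=1.5,fy=1.5);b=cv2.resize(sc[170:320,210:430],(350,239))
b=cv2.resize(sc[170:260,215:375],(525,295));cv2.imwrite("pics/fin.png",np.vstack([a,b])[:600] if 0 else cv2.resize(np.vstack([a,b]),None,fx=.88,fy=.88))
c=ctrl.get_calibration("top");g=im.max(2);m=g<90;q=np.zeros_like(m);q[294:332,290:333]=m[294:332,290:333]
for z in (.118,.113):
  for b in blobs(q,40):print(cv2.contourArea(b),rect(c,b[:,0],z))
print(ctrl.get_state()["eef_pos"],ctrl.get_state()["time"])
g0=cv2.imread("pics/top0.png")
d=cv2.absdiff(g0,im).max(2)
print("tin/spool/grinder diff",(d[300:345,165:205]>40).sum(),(d[165:220,240:295]>40).sum(),(d[135:215,330:455]>40).sum())
E
```

```text
543.0 (array([0.48670145, 0.03524631]), (54.90740203857422, 45.258544921875), np.float32(72.03197))
543.0 (array([0.48679776, 0.03532796]), (55.20710754394531, 45.50558090209961), np.float32(72.032036))
[ 0.48335058 -0.25089774  0.24630307] 22.6
tin/spool/grinder diff 0 0 0
```

View pics/fin.png

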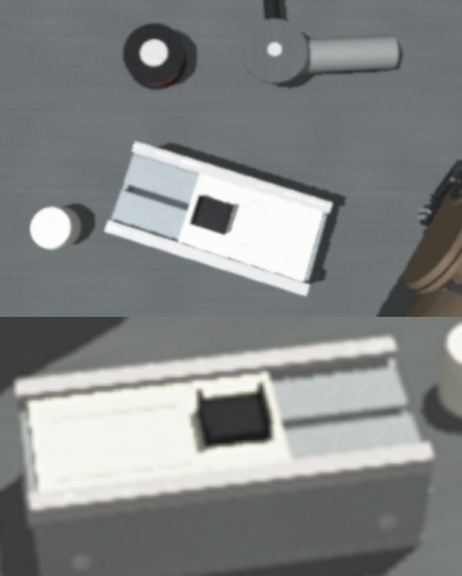

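The lid is shut and the tab is within 0.4 mm of its first measured position. The tin, spool and grinder pixels are unchanged. I'll check that the tab is up by comparing the scene view with the first picture, then hand in.

```bash
python3 - <<'E'
from h import *
a=cv2.imread("pics/scene0.png");b=ctrl.read_camera("scene")[:,:,::-1]
d=cv2.absdiff(a,b).max(2)[185:220,275:318];print((d>40).sum(),d.max())
if (d>40).sum()<10: print(ctrl.sign_off())
E
```

```text
0 6
the job is handed in; nothing more can be done
None
```

The battery pack is in the case with the lid shut and locked, and I handed the job in at about 23 s of the 64 s allowed.

- **Opening:** I held the tab down with the shut fingertips and slid the lid until it hit its open stop.
- **Pack:** I gripped it by the rib and lowered it into the bay. I let go only once the wrist force showed it resting on the floor. It was lying flat with its rib up.
- **Closing:** I pressed the tab again, slid the lid back to its shut stop and lifted off.

**Last checks:**
- The tab measured within about 0.4 mm of its starting position.
- The tab area in the scene camera matched the first picture (no pixel differed by more than 6 of 255), so the tab is up and the lid fully shut.
- The tin, spool and grinder showed no change in the top view.
- The largest force I saw between moves was about 33 N, at the open stop.
- No check failed or disagreed. After the lid shut I could no longer see the pack.

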